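Fill a bauble carrier, hang it on the drying rail and slide it to its marker

TASK

Take the loose bauble off its nail and stand it, stem down, in the empty socket of the carrier with the red grip. Then hang the filled carrier by its hook on the drying rail, through the gap in the yellow retaining strip, and slide it along the rail until its red grip is in line with the blue marker clip; leave it hanging freely, straight along the rail. Both baubles stay upright, and the sample board on the rail and the other things on the table are left where they are.

Things in the scene. Friction and masses are not known exactly. Their poses are not given: they have to be found in the camera images.
- bauble: The loose bauble: pale gold swirled glass ball, 56 mm across, on a stem tube 8 mm square; 144 mm high in all, 24 g. Origin at the stem's lower end, z up the stem, ball's centre at z = 116 mm. It starts upright on a nail that stands 73 mm up inside the stem: lift it 80 mm straight up before going sideways. Grasp the ball from above.
- carrier: Carrier standing on the table: 190 mm long (its y), 42 wide (x), 272 high, about 0.35 kg. Origin: centre of the underside. A foot bar, 12 mm thick, has brass sockets at y = -68 (a bauble is fixed in it) and y = +68 mm (empty). An upright strip in the middle (x = -16 to -10, y = -12 to +12 mm) bears the hook and the red grip. Filled, the balls' tops are at z = 160 mm.
- carrier_socket (a point): Floor of the empty brass socket, where the stem's end shall stand: 14 mm above the carrier's underside, at its y = +68 mm. A round tube 14.6 mm inside, with a funnel mouth 22 mm wide whose edge is 30 mm above this point.
- carrier_grip (a point): Grasp point in the red plastic grip on top of the carrier, at its x = -13, y = 0, z = 254 mm. The grip is 14 mm in x, 24 mm in y and spans z = 228 to 272 mm: take it from above, fingers closing along the carrier's y.
- carrier_hook (a point): The point of the carrier's hook that rests on the rail's top: middle of the underside of the bend, at the carrier's x = 0, y = 0, z = 222 mm. The throat spans x = -10 to +12 mm; the nose behind it (x = 12 to 18) reaches 18 mm below this point; the bend is 6 mm thick. The hook is 24 mm wide in y and opens downwards, nose towards +x, away from the robot.
- drying_rail: Green stand, fixed, with a level steel rail 10 mm thick along its y from -220 to +220 mm, axis at x = 0, z = 250 mm. Origin on the table under the rail's middle, x away from the robot. Posts 95 mm behind the rail; base plate 12 mm thick, reaching 40 mm in front of it. A hook gets on or off only in the gap y = -205 to -85 mm; beyond it, a yellow retaining strip runs above the rail.
- rail_gap (a point): Top of the rail at the middle of the gap (rail y = -145 mm), where the hook goes on; axes as the stand's. A filled carrier passes in over the rail when its underside is 51 to 85 mm above the table; hung, its underside is 33 mm above the table.
- rail_mid (a point): Top of the rail at its middle (rail y = 0), 255 mm above the table; axes as the stand's. The yellow strip (y = -85 mm to the +y end, x = 10 to 24 mm) has its underside 11 mm and its top 15 mm above this point: a hook resting on the rail passes below it with 5 mm to spare.
- marker_clip: Blue plastic clip with a white line, 14 mm wide, on the yellow strip. Origin on the rail's top, level with the white line along the rail; axes as the stand's. The clip itself is 7 to 27 mm behind the rail's axis and up to 35 mm above the origin.
- sample_board: Neighbour on the rail, to be left alone: the same hook with a white grip, carrying a plywood board (60 mm wide, 120 mm high) with three colour discs, near the +y end of the rail. Origin 222 mm straight below the rail's top.
- nail_block: Wooden block, 50 x 75 x 22 mm, fixed, with two thin upright nails (2.6 mm, tips at z = 95 mm) at its y = -20 and +20 mm. Origin: centre of the underside. The loose bauble is on the nail at y = -20, its stem's end on the block's top.
- jar: Bystander: red-lidded glitter jar, 49 mm across, 65 mm high; origin at the centre of its underside.
- dropper: Bystander: dropper bottle, 33 mm across, 102 mm high; origin at the centre of its underside.
- coffee_mug: Bystander: blue mug, 82 x 117 x 91 mm; origin at the centre of its underside.
- sander: Bystander: sanding block, 40 x 85 x 31 mm; origin at the centre of its underside.
Not all that is in view belongs to the job. Leave any turquoise look-alike of the bauble alone.

How it is judged (in metres and radians):
On the way, in this order (a step that is already met when the one before it is completed fails the run):
1. the loose bauble stands upright in the empty socket of the carrier, let go (horizontal distance between bauble and carrier_socket below 0.006 m and z of bauble in the frame of carrier between 0.008 and 0.02 m and angle between bauble's own z axis and vertical below 0.2 rad and contact force between the fingers and bauble below 0.1 N), for 0.2 s.
2. the carrier's hook is on the rail in the gap of the retaining strip (x of carrier_hook in the frame of rail_mid between -0.012 and 0.012 m and z of carrier_hook in the frame of rail_mid between -0.005 and 0.008 m and y of carrier_hook in the frame of rail_mid between -0.21 and -0.07 m), for 0.1 s.
At the end, for the whole second after the job is handed in: The carrier hangs at rest with its hook on the rail, let go, within 8 mm of the marker clip along the rail, within 0.2 rad of the rail's direction and 0.15 rad of upright; the bauble stands in the socket, its stem's end within 6 mm of the socket floor, leaning under 0.2 rad (x of carrier_hook in the frame of rail_mid between -0.012 and 0.012 m and z of carrier_hook in the frame of rail_mid between -0.005 and 0.004 m and y of carrier_hook in the frame of marker_clip between -0.008 and 0.008 m and angle between the y axis of carrier and the y axis of drying_rail, either way round below 0.2 rad and angle between carrier's own z axis and vertical below 0.15 rad and linear speed of carrier below 0.03 m/s and z of bauble in the frame of carrier_socket between -0.006 and 0.006 m and distance between bauble and carrier_socket below 0.009 m and angle between the z axis of bauble and the z axis of carrier, either way round below 0.2 rad); the robot touches nothing.
It fails at once if the sample board on the rail is shifted more than 20 mm (distance of sample_board from where it was at the start of the episode above 0.02 m).
It fails at once if the bauble tips over or falls (angle between bauble's own z axis and vertical above 0.6 rad).
It fails at once if the carrier is tipped (angle between carrier's own z axis and vertical above 0.5 rad).
It fails at once if a bystander on the table is shifted more than 20 mm (distance of any of jar, dropper, coffee_mug, sander from where it was at the start of the episode above 0.02 m).
It also fails if it takes over 72 s, if anything falls off the work surface, if the arm or the gripper's body presses on something with over 40 N, if the wrist force passes 120 N, or if a joint passes its speed limit or range.

ROBOT

A 6-joint arm with a two-finger parallel gripper is mounted at the origin on a cart in front of the work surface, level with it; the furniture and walls round the work are solid. World frame = base frame: x ahead of the robot, y to its left, z up, the work surface at z = 0. Lengths are in m, angles in degrees, forces in N, time in s.
With the tool pointing down it reaches from about 0.325 to 0.85 m from the base axis. Payload 15.5 kg.
Tool frame: the origin (TCP) lies midway between the tips of the shut fingers; the grasp point (between the pads) lies 19 mm behind it; y points along the fingers, x is the direction in which the jaws open and shut, and the axes are right-handed (so a half turn about y gives the same grasp; the last joint's range is limited). The gripper opens to 91 mm and grips with 3 to 60 N. Pads are 32 mm wide; open, the fingers measure 118 mm over their backs; the gripper's body (76 mm by 178 mm) begins 60 mm behind the grasp point.
Start: joints at [-76.232, 28.281, 77.091, -0, 74.628, -5.472], TCP at [0.206, -0.59, 0.214] pointing down, gripper open.
Joint ranges: [-166.48, 166.48], [-47.26, 123.95], [12.59, 153.08], [-70.14, 250.14], [6.76, 159.57], [-176.63, 176.63]. Speed limits (degrees/s): [108.29, 108.29, 147.25, 172.46, 172.46, 172.46].

INTERFACE

Orientations are given as a 3x3 rotation matrix whose columns are the frame's x, y, z axes.
In Python, from bench import ctrl gives the robot as it stands. The module is installed in compiled form; this text tells all that it offers. Calls block until the motion is done:
- ctrl.goto(position, orientation): joint-space move of the TCP to a pose.
- ctrl.move_l(position, vel=0.15, ori=None, contact_N=None): straight line of the TCP; ori=None keeps the orientation; vel is the mean speed in m/s. With contact_N (N) it stops when the force on the tool has changed by that much, and returns True; else False.
- ctrl.movej(angles): joint-space move.
- ctrl.command_gripper(opening): opening from 0.0 (shut) to 1.0 (fully open); the grip force is fixed at half the most; returns when the fingers have stopped.
- ctrl.sleep(seconds).
- ctrl.ik(position, orientation): joint angles nearest the present ones, or None.
- ctrl.read_camera(name): name is "side" or "top"; returns the picture (420x560x3 uint8, blue, green, red); there is no depth.
- ctrl.camera_params(name): a dict with "fx", "fy", "cx", "cy" (pixels), "D" ([k1, k2, p1, p2, k3] as OpenCV has them; the pictures are not rectified), "pose" (4x4, takes a point from camera to world coordinates). Camera axes: x right, y up, looking along -z (the intrinsics and any distortion apply to the point x, -y, -z); pixel columns grow to the right and rows downward; lengths in m; the calibration is good to about 2 mm. A picture is of the moment at which its call begins. camera_params takes no time and is no camera call.
A pose or a line that the arm cannot do raises ctrl.MotionError and nothing moves.
- ctrl.sign_off(): hands the job in, once; it reports no verdict.
Readings, each from a call of its own:
- ctrl.current_t(): time.
- ctrl.current_q(): joint angles.
- ctrl.current_dq(): joint speeds.
- ctrl.current_effort(): joint torques, N m.
- ctrl.current_tool_pos(): TCP position.
- ctrl.current_eef_rot(): TCP orientation.
- ctrl.current_contact_force(): force on the tool from outside, world axes, zero at the start.
- ctrl.current_wrist_torque(): the same for the moment, N m.
- ctrl.current_grip_width(): opening from 0.0 (shut) to 1.0 (fully open).
Only numpy, scipy, OpenCV 4.12 (cv2) and the standard library are available. Lean on these libraries where they do the work, as an engineer would, in place of code of your own. Each camera call takes 0.05 s, during which the arm holds its last target. There are 200 camera calls.

## Working session

There is one attempt and no reset: what is moved stays moved. The work goes in short steps, each a Python script; the robot and the scene stay as the last script left them, time stands still between calls to the robot, and variables do not carry over. Pictures are saved under pics/ and viewed, about 8 in all and at most 12, crops included, and the job is handed in when it is done.

```bash
mkdir -p pics; python3 - <<'E'
from bench import ctrl
import cv2,numpy as np
np.set_printoptions(precision=4,suppress=True)
for n in("side","top"):
    cv2.imwrite(f"pics/{n}0.png",ctrl.read_camera(n)); p=ctrl.camera_params(n)
    print(n,{k:p[k] for k in("fx","fy","cx","cy","D")}); print(np.array(p["pose"]))
print(ctrl.current_eef_rot(),ctrl.current_t(),ctrl.current_grip_width())
E
```

```text
side {'fx': 430.0491398472042, 'fy': 430.0491398472042, 'cx': 278.6858849288373, 'cy': 213.99638193358803, 'D': array([0.0168, 0.    , 0.    , 0.    , 0.    ])}
[[-0.8835  0.1731 -0.4352 -0.0124]
 [-0.468  -0.364   0.8053  0.9274]
 [-0.0191  0.9152  0.4027  0.6658]
 [ 0.      0.      0.      1.    ]]
top {'fx': 416.3775590401169, 'fy': 416.3775590401169, 'cx': 277.6639225234155, 'cy': 208.37647405791242, 'D': array([-0.0185,  0.    ,  0.    ,  0.    ,  0.    ])}
[[ 0.0177  0.9939 -0.1087  0.3593]
 [-0.9996  0.0202  0.0218 -0.0718]
 [ 0.0239  0.1082  0.9938  1.5132]
 [ 0.      0.      0.      1.    ]]
[[ 0.3295 -0.0002  0.9441]
 [-0.9441  0.001   0.3295]
 [-0.001  -1.      0.0001]] 0.1 1.00390874517543
```

View pics/side0.png

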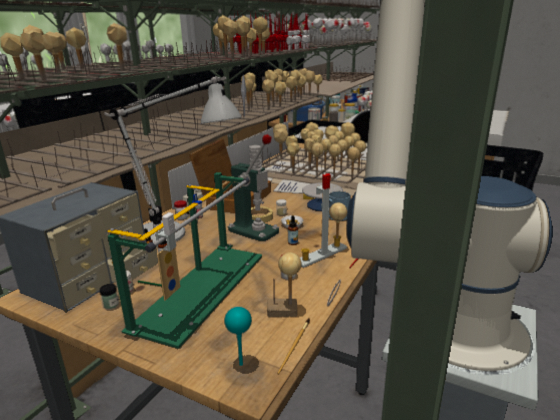

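View pics/top0.png

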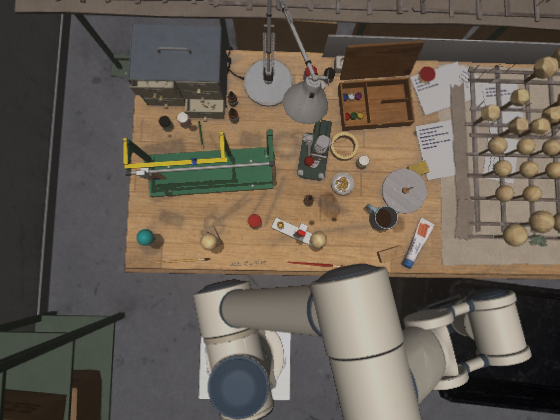

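```bash
python3 - <<'E'
import cv2
def c(n,x0,y0,w,h,s,o):
    im=cv2.imread(f"pics/{n}0.png")[y0:y0+h,x0:x0+w]; im=cv2.resize(im,None,fx=s,fy=s,interpolation=cv2.INTER_CUBIC)
    for i in range(0,w,10):
        cv2.line(im,(i*s,0),(i*s,12 if i%50==0 else 5),(255,255,255),1); 
        if i%20==0: cv2.putText(im,str(x0+i),(i*s,22),0,.35,(255,255,255),1)
    for i in range(0,h,10):
        cv2.line(im,(0,i*s),(6,i*s),(255,255,255),1)
        if i%20==0: cv2.putText(im,str(y0+i),(8,i*s+4),0,.35,(255,255,255),1)
    cv2.imwrite(f"pics/{o}.png",im)
c("top",120,120,215,140,3,"t1") if 0 else c("top",120,125,200,130,4,"t1")
c("side",220,165,150,150,4,"s1")
c("side",100,170,160,150,4,"s2")
E
```

```text
(no output)
```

View pics/t1.png

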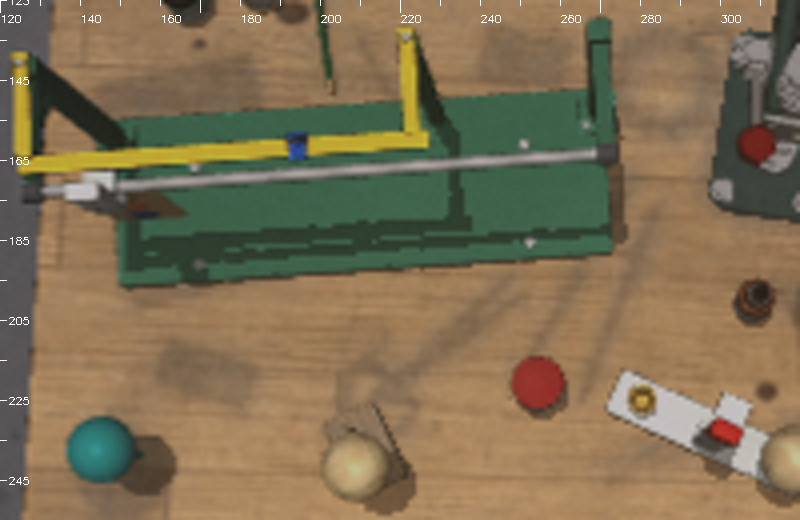

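View pics/s1.png

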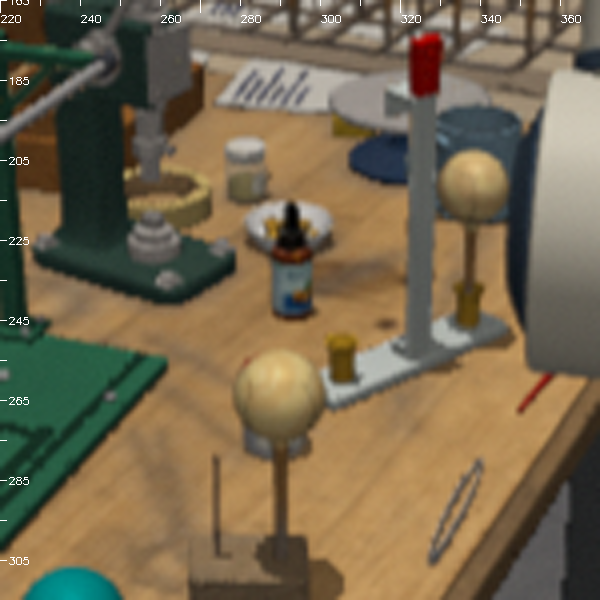

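View pics/s2.png

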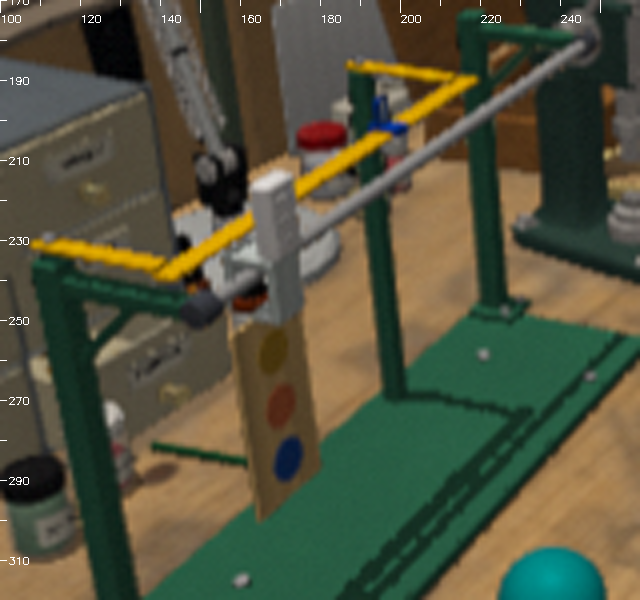

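```bash
cat > h.py <<'E'
import numpy as np,cv2
from bench import ctrl
from scipy.optimize import least_squares
np.set_printoptions(precision=4,suppress=True)
def proj(n,P):
    p=ctrl.camera_params(n);T=np.linalg.inv(np.array(p["pose"]));c=np.atleast_2d(P)@T[:3,:3].T+T[:3,3]
    K=np.array([[p["fx"],0,p["cx"]],[0,p["fy"],p["cy"]],[0,0,1]])
    return cv2.projectPoints(c*[1,-1,-1],np.zeros(3),np.zeros(3),K,np.array(p["D"]))[0][:,0]
def place(q,P):
    c,s=np.cos(q[2]),np.sin(q[2]);P=np.atleast_2d(P)
    return P@np.array([[c,s,0],[-s,c,0],[0,0,1]])+[q[0],q[1],0]
def fit(f,obs,x0):
    "f(x)->list of points; obs: list of (cam,index,px)"
    def r(x):
        P=np.array(f(x)); return np.concatenate([proj(n,P[i])[0]-u for n,i,u in obs])
    s=least_squares(r,x0,loss="soft_l1"); print("x",s.x,"res\n",r(s.x).reshape(-1,2)); return s.x
def R(yaw):  # tool down, jaw axis at yaw from world x
    x=np.array([np.cos(yaw),np.sin(yaw),0]);y=np.array([0,0,-1.]);return np.column_stack([x,y,np.cross(x,y)])
E
python3 - <<'E'
from h import *
B=fit(lambda x:[[x[0],x[1],.138],[x[0],x[1],.022]],[("top",0,(208.7,241.3)),("side",0,(290,263.3)),("side",1,(290.3,305))],[.4,.1])
C=fit(lambda x:place(x,[[-.013,0,.272],[-.013,0,.25],[0,.068,.044],[0,-.068,.130]]),
 [("top",0,(301.2,233)),("side",1,(326.3,181.5)),("top",2,(280.5,225)),("side",2,(305.5,250.5)),("top",3,(318.8,240)),("side",3,(338.3,211.5))],[.4,-.1,-.37])
S=fit(lambda x:place(x,[[0,-.22,.25],[0,.22,.25],[.017,-.085,.27],[-.04,-x[3],.012],[-.04,x[3],.012],[.017,x[4],.29]]),
 [("top",0,(272,163.3)),("top",1,(126.5,173)),("side",0,(247,180.5)),("side",1,(150,247)),("top",2,(227,159.8)),("side",2,(218.7,190)),
 ("top",3,(273,187.8)),("top",4,(150.5,196.5)),("top",5,(194.3,161.8))],[.6,.15,-.05,.22,0])
print("clip side box",[proj("side",place(S,[[x,S[4]+y,z]]))[0] for x,y,z in((.007,0,.262),(.027,0,.262),(.007,0,.29),(.027,0,.29))])
print("home yaw",ctrl.current_q())
E
```

```text
x [0.3946 0.1231] res
 [[-0.1916  0.5162]
 [-0.1782  0.3766]
 [-0.0749 -1.295 ]]
x [ 0.4344 -0.1767 -0.4022] res
 [[ 0.3159  0.0354]
 [ 0.2162 -0.3446]
 [-0.3002 -0.0034]
 [ 0.0843 -0.6424]
 [-0.4714 -0.0635]
 [-0.1507  0.2241]]
x [0.6161 0.1403 0.0869 0.2222 0.0108] res
 [[-0.2646  0.6155]
 [ 1.8877  0.0407]
 [-0.175   0.0868]
 [ 0.5697  0.0809]
 [ 0.0504  0.0182]
 [-0.8931 -1.3972]
 [-0.5471  0.822 ]
 [-0.5898  0.0965]
 [-0.0522 -1.4544]]
clip side box [array([201.8436, 204.8471]), array([194.9555, 203.7761]), array([200.7986, 194.2681]), array([193.8437, 193.2571])]
home yaw [-76.2319  28.3094  77.1214  -0.0001  74.6287  -5.4719]
```

```bash
python3 - <<'E'
from h import *
im=cv2.imread("pics/top0.png")[270:400,400:560];cv2.imwrite("pics/g.png",cv2.resize(im,None,fx=4,fy=4,interpolation=cv2.INTER_CUBIC))
t=np.array(ctrl.current_tool_pos());r=np.array(ctrl.current_eef_rot())
for z in(0,-.06,-.079,-.15): print([((proj("top",t+r@[s,z,0])[0])-[400,270])*4 for s in(-.089,0,.089)],[((proj("top",t+r@[0,z,s])[0])-[400,270])*4 for s in(-.089,.089)])
# plan check
B=[.3946,.1231];C=[.4344,-.1767,-.4022];S=[.6161,.1403,.0869]
for name,p,y in [("B",[*B,.25],0),("soc",[*place(C,[0,.068,.25])[0]],C[2]),("soc+pi",[*place(C,[0,.068,.25])[0]],C[2]+np.pi),
  ("grip",place(C,[-.013,0,.3])[0],C[2]-np.pi/2),("rail",place(S,[-.013,-.145,.35])[0],S[2]-np.pi/2),("mark",place(S,[-.013,.011,.30])[0],S[2]-np.pi/2)]:
  print(name,p,ctrl.ik(p,R(y)),ctrl.ik(p,R(y+np.pi)))
E
```

```text
[array([ 28.2339, 182.5837]), array([134.8683, 145.2161]), array([240.4022, 108.129 ])] [array([174.459 , 256.5166]), array([95.6056, 35.0953])]
[array([ 55.3824, 194.5645]), array([167.0099, 155.3186]), array([277.4141, 116.3832])] [array([208.6825, 272.0594]), array([125.6895,  39.8641])]
[array([ 64.5358, 198.6033]), array([177.8423, 158.7227]), array([289.8826, 119.163 ])] [array([220.2195, 277.2981]), array([135.8255,  41.4703])]
[array([101.417 , 214.8741]), array([221.4662, 172.4279]), array([340.0666, 130.3468])] [array([266.6949, 298.3968]), array([176.6303,  47.9336])]
B [0.3946, 0.1231, 0.25] [  9.0358   8.6209 101.6891  -0.      69.69     9.0358] [   9.0358    8.6209  101.6891   -0.       69.69   -170.9642]
soc [np.float64(0.46101817380788335), np.float64(-0.11412626091455527), np.float64(0.25)] [-21.1133  13.9266  94.4711  -0.      71.6023   1.9311] None
soc+pi [np.float64(0.46101817380788335), np.float64(-0.11412626091455527), np.float64(0.25)] None [-21.1133  13.9266  94.4711  -0.      71.6023   1.9311]
grip [ 0.4224 -0.1716  0.3   ] [-29.6197   9.552   91.9956  -0.      78.4524  83.4246] [-29.6197   9.552   91.9956  -0.      78.4524 -96.5754]
rail [ 0.6157 -0.0053  0.35  ] [-6.0459 22.1679 66.1586 -0.     91.6735 78.9751] [  -6.0459   22.1679   66.1586   -0.       91.6735 -101.0249]
mark [0.6022 0.1501 0.3   ] [ 8.4881 24.1452 70.4818 -0.     85.373  93.509 ] [  8.4881  24.1452  70.4818  -0.      85.373  -86.491 ]
```

View pics/g.png

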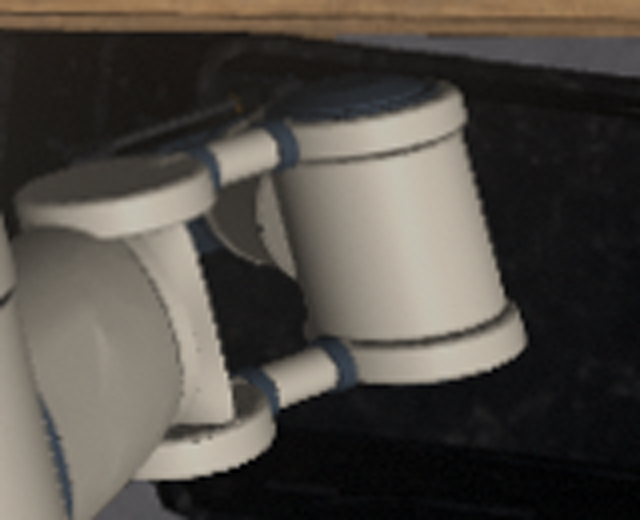

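```bash
python3 - <<'E'
from h import *
B=[.3946,.1231];C=[.4344,-.1767,-.4022]
t=ctrl.current_tool_pos()
ctrl.move_l([t[0],t[1],.40],vel=.3)
ctrl.goto([*B,.30],R(0))
print(ctrl.current_tool_pos())
print("hit",ctrl.move_l([*B,.121],vel=.12,contact_N=6))
ctrl.command_gripper(0); print("w",ctrl.current_grip_width()*91, ctrl.current_tool_pos(),ctrl.current_contact_force())
ctrl.move_l([*B,.235],vel=.1)
print("w",ctrl.current_grip_width()*91,ctrl.current_contact_force())
s=place(C,[0,.068,0])[0]
ctrl.goto([s[0],s[1],.205],R(C[2])); ctrl.sleep(.3)
print(ctrl.current_tool_pos(),ctrl.current_t(),ctrl.current_grip_width()*91)
a=ctrl.read_camera("side");b=ctrl.read_camera("top");cv2.imwrite("pics/side1.png",a);cv2.imwrite("pics/top1.png",b)
z=lambda i,x,y:cv2.resize(i[y:y+100,x:x+100],None,fx=4,fy=4,interpolation=cv2.INTER_CUBIC)
o=np.hstack([z(a,255,170),z(b,240,180)])
cv2.imwrite("pics/i1.png",o)
print(proj("side",[s[0],s[1],.044]),proj("side",[s[0],s[1],.205-.121+.022]))
E
```

```text
[0.395  0.1227 0.3001]
hit False
w 51.90707636676466 [0.3946 0.1231 0.121 ] [-0.2165  0.6906  1.6023]
w 51.6380311264304 [0.3039 1.2357 0.158 ]
[ 0.4611 -0.1133  0.2052] 8.3917 52.022960792169314
[[305.5921 249.8637]] [[305.7184 231.3522]]
```

View pics/i1.png

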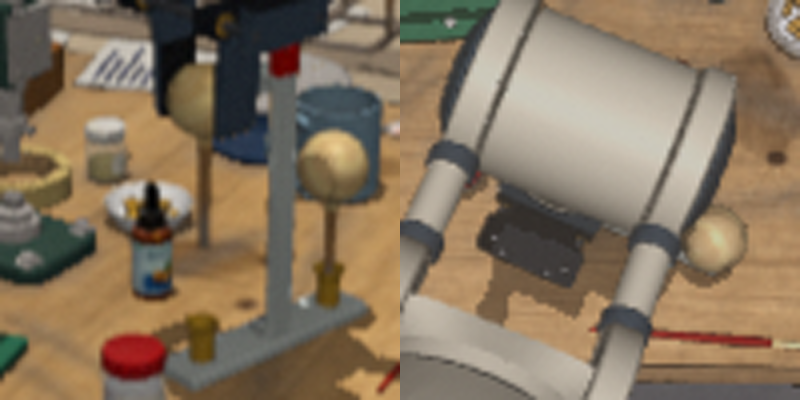

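```bash
python3 - <<'E'
from h import *
C=[.4344,-.1767,-.4022]; s=place(C,[0,.068,0])[0]
print("hit",ctrl.move_l([s[0],s[1],.116],vel=.06,contact_N=4),ctrl.current_tool_pos(),ctrl.current_contact_force(),ctrl.current_grip_width()*91)
a=ctrl.read_camera("side");cv2.imwrite("pics/side2.png",a)
cv2.imwrite("pics/i2.png",cv2.resize(a[165:285,260:380],None,fx=5,fy=5,interpolation=cv2.INTER_CUBIC))
E
```

```text
hit False [ 0.4611 -0.1142  0.1162] [0.5134 0.5287 0.5292] 52.043095912062434
```

View pics/i2.png

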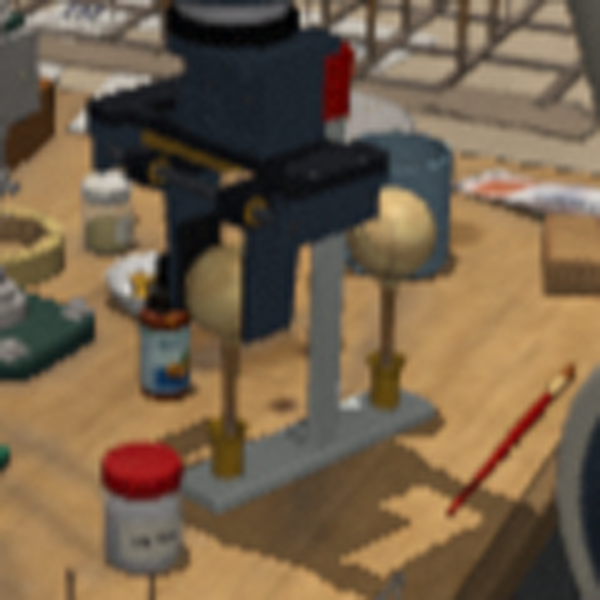

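```bash
python3 - <<'E'
from h import *
C=[.4344,-.1767,-.4022];S=[.6161,.1403,.0869]; s=place(C,[0,.068,0])[0]
ctrl.command_gripper(1);ctrl.sleep(.3)
ctrl.move_l([s[0],s[1],.34],vel=.2)
g=place(C,[-.013,0,0])[0]
ctrl.goto([g[0],g[1],.34],R(C[2]-np.pi/2))
print("hit",ctrl.move_l([g[0],g[1],.236],vel=.1,contact_N=6))
a=ctrl.read_camera("side");cv2.imwrite("pics/side3.png",a)
ctrl.command_gripper(0);print("w",ctrl.current_grip_width()*91,ctrl.current_contact_force())
ctrl.move_l([g[0],g[1],.39],vel=.1);print("lift",ctrl.current_contact_force(),ctrl.current_wrist_torque(),ctrl.current_grip_width()*91)
p=place(S,[-.013-.075,-.143,0])[0]
ctrl.move_l([p[0],p[1],.39],vel=.12,ori=R(S[2]-np.pi/2))
ctrl.move_l([p[0],p[1],.306],vel=.1)
ctrl.sleep(.3);print(ctrl.current_tool_pos(),ctrl.current_t())
a=ctrl.read_camera("side");b=ctrl.read_camera("top");cv2.imwrite("pics/side4.png",a);cv2.imwrite("pics/top4.png",b)
E
python3 - <<'E'
import cv2,numpy as np
a=cv2.imread("pics/side4.png")[130:280,190:323];b=cv2.imread("pics/top4.png")[125:275,180:313]
f=lambda i:cv2.resize(i,None,fx=3,fy=4 if 0 else 3,interpolation=cv2.INTER_CUBIC)
cv2.imwrite("pics/i4.png",np.hstack([f(a),f(b)]))
E
```

```text
hit False
w 23.687097433359714 [ 0.2767 -0.1911 -1.4532]
lift [-0.1198 -0.1314 -3.7265] [ 0.0739  0.084  -0.0348] 23.573225885797367
[ 0.541  -0.0098  0.3063] 20.9083
```

View pics/i4.png

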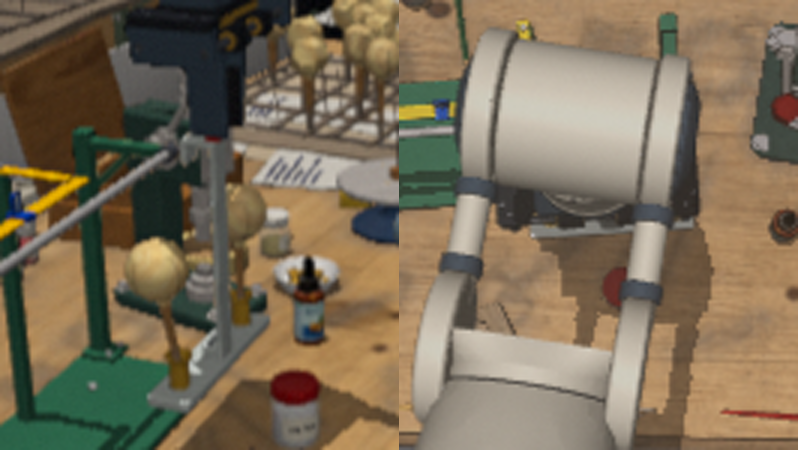

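```bash
python3 - <<'E'
from h import *
S=[.6161,.1403,.0869]; t=ctrl.current_tool_pos();dz=t[2]-.235
q=[*place([t[0],t[1],S[2]],[.013,0,0])[0][:2],S[2]];print(q,dz)
P=[[0,.068,.044+dz],[0,-.068,.044+dz],[0,-.068,.13+dz],[0,.068,.13+dz]]
print(proj("side",place(q,P)))
fit(lambda x:place(x,P),[("side",0,(249.3,249.5)),("side",1,(270,228)),("side",2,(271,200))],q)
print("rail top px at gap/ends",proj("side",place(S,[[0,-.22,.25],[0,0,.25]])))
E
```

```text
[np.float64(0.5538219611297913), np.float64(-0.008654647730198717), 0.0869] 0.07114104184535525
[[249.813  247.5656]
 [270.2096 227.2908]
 [269.4073 200.461 ]
 [248.3074 218.6398]]
x [ 0.5507 -0.0039  0.0681] res
 [[ 0.1449 -1.0209]
 [ 0.7359  0.1821]
 [-1.0554  1.2542]]
rail top px at gap/ends [[246.8236 180.5837]
 [207.0264 208.0921]]
```

```bash
python3 - <<'E'
from h import *
S=[.6161,.1403,.0869]; 
p=place(S,[-.0125,-.143,0])[0]
print("in hit",ctrl.move_l([p[0],p[1],.306],vel=.06,contact_N=5),ctrl.current_tool_pos(),ctrl.current_contact_force())
ctrl.sleep(.3)
print("down hit",ctrl.move_l([p[0],p[1],.266],vel=.03,contact_N=2.5),ctrl.current_tool_pos(),ctrl.current_contact_force(),ctrl.current_t())
a=ctrl.read_camera("side");cv2.imwrite("pics/side5.png",a)
cv2.imwrite("pics/i5.png",cv2.resize(a[150:270,180:300],None,fx=5,fy=5,interpolation=cv2.INTER_CUBIC))
E
```

```text
in hit False [ 0.6158 -0.0033  0.3061] [ 0.0506  0.4875 -3.9566]
down hit True [ 0.6159 -0.0032  0.2686] [-0.2167 -1.0507  6.3965] 23.85
```

View pics/i5.png

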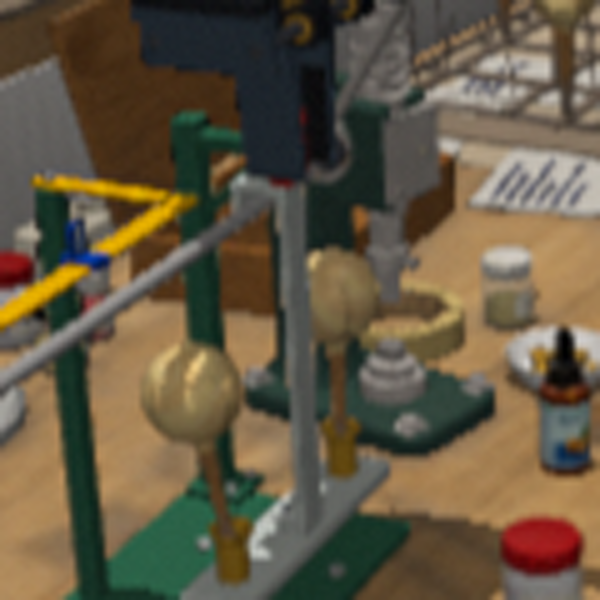

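```bash
python3 - <<'E'
from h import *
S=[.6161,.1403,.0869]
p=place(S,[-.0125,-.143,0])[0];m=place(S,[-.0125,.0108,0])[0]
ctrl.move_l([p[0],p[1],.2692],vel=.02);print(ctrl.current_contact_force())
print("hit",ctrl.move_l([m[0],m[1],.2692],vel=.05,contact_N=8),ctrl.current_tool_pos(),ctrl.current_contact_force(),ctrl.current_t())
ctrl.sleep(.3)
a=ctrl.read_camera("side");b=ctrl.read_camera("top");cv2.imwrite("pics/side6.png",a);cv2.imwrite("pics/top6.png",b)
f=lambda i:cv2.resize(i,None,fx=4,fy=4,interpolation=cv2.INTER_CUBIC)
cv2.imwrite("pics/i6.png",np.hstack([f(a[160:290,130:230]),f(b[110:240,150:250])]))
E
```

```text
[-0.362  -0.0965 -3.4708]
hit False [0.6027 0.1499 0.2692] [-0.1314  0.8078 -3.5506] 27.375
```

View pics/i6.png

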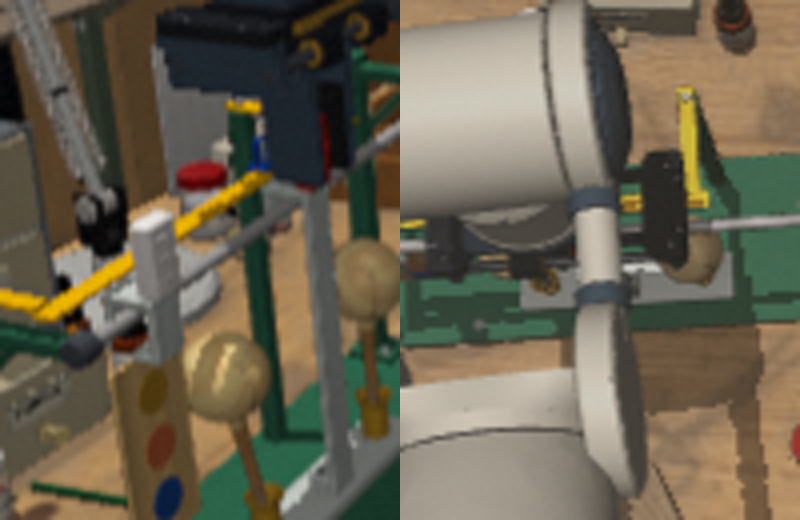

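```bash
python3 - <<'E'
from h import *
t=ctrl.current_tool_pos()
ctrl.move_l([t[0],t[1],.2677],vel=.02,contact_N=2);print(ctrl.current_tool_pos(),ctrl.current_contact_force())
ctrl.command_gripper(1);ctrl.sleep(.3)
ctrl.move_l([t[0],t[1],.40],vel=.1)
ctrl.goto([.40,-.20,.45],R(-1.4));ctrl.sleep(1)
a=ctrl.read_camera("side");b=ctrl.read_camera("top");cv2.imwrite("pics/side7.png",a);cv2.imwrite("pics/top7.png",b)
f=lambda i:cv2.resize(i,None,fx=4,fy=4,interpolation=cv2.INTER_CUBIC)
cv2.imwrite("pics/i7.png",np.hstack([f(a[160:305,130:230]),f(b[120:265,145:245])]))
print(ctrl.current_t(),ctrl.current_contact_force())
E
```

```text
[0.6028 0.15   0.2686] [-4.4615 -0.7121  7.5024]
33.5083 [-0.4183 -0.1075  0.7965]
```

View pics/i7.png

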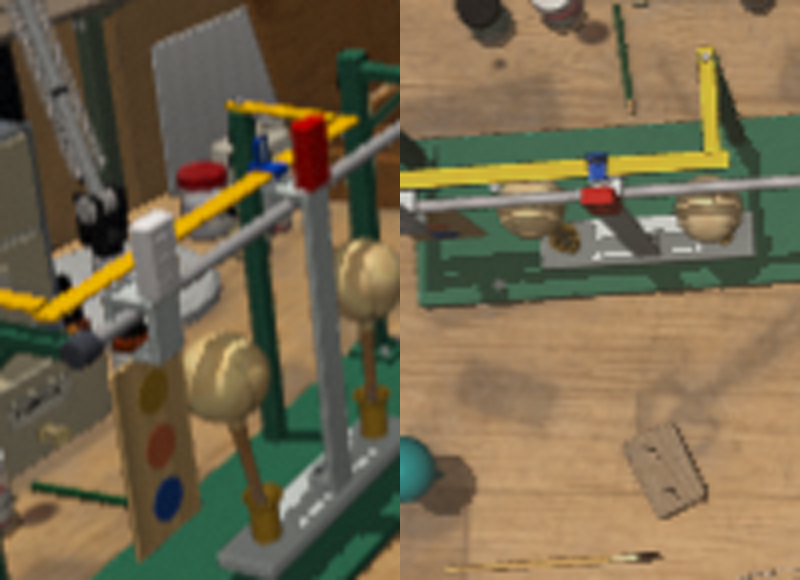

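```bash
python3 - <<'E'
from h import *
from scipy.spatial.transform import Rotation as Ro
S=[.6161,.1403,.0869]
print("grip centre expect",proj("top",place(S,[[-.013,.0108,.305]])),"obs 194.75,169.5; clip",proj("top",place(S,[[.017,.0108,.29]])))
# x: hook offset along/across rail, carrier rotvec (stand frame), bauble lean (carrier frame)
def pts(x):
    A=Ro.from_rotvec(x[2:5]).as_matrix(); L=Ro.from_rotvec([x[5],x[6],0]).as_matrix()
    P=np.array([[-.013,0,.272],[-.013,0,.25],[0,-.068,.13],[0,-.068,.044],[0,.068,.044],np.array([0,.068,.014])+L@[0,0,.116]])-[0,0,.222]
    return place(S,P@A.T+[x[0],x[1],.255])
u=lambda a,b:(130+a/4,160+b/4); v=lambda a,b:(145+(a-400)/4,120+b/4)
fit(pts,[("top",0,v(599,199)),("side",1,u(311,157)),("side",2,u(367,279)),("top",2,v(708,211)),("side",3,u(374,392)),("side",4,u(265,490)),("top",4,v(565,236)),("side",5,u(227,376)),("top",5,v(530,208))],[0,.01,0,0,0,0,0])
E
```

```text
grip centre expect [[193.8562 169.1992]] obs 194.75,169.5; clip [[194.2698 160.3392]]
x [-0.0003  0.0097 -0.0027 -0.0083 -0.0172 -0.0896  0.087 ] res
 [[-0.6403 -0.3332]
 [ 0.6942 -1.3256]
 [-0.2233  0.0993]
 [ 0.4328  0.1245]
 [ 0.0871 -0.3183]
 [-0.4343  0.2534]
 [-0.1905  0.2908]
 [-0.0543  0.2066]
 [ 0.1981  0.0291]]
```

```bash
python3 -c "
from bench import ctrl
print(ctrl.current_t());ctrl.sign_off()"
```

```text
33.5083
the job is handed in; nothing more can be done
```

The filled carrier is hanging freely on the drying rail, in line with the blue clip, and I handed the job in at 33.5 s of the 72 s allowed. I lifted the gold bauble off its nail and set it in the empty socket. I then hooked the carrier on through the gap, slid it to the clip, let go and backed the arm away.

My last checks, made from both cameras with the arm clear (sign-off itself reports no verdict):

| Check | Measured | Limit |
|---|---|---|
| Grip to clip along the rail | about 1 mm by the fit, up to about 3 mm read directly from the top picture | 8 mm |
| Carrier tilt | about 0.01 rad | 0.15 rad |
| Carrier angle to the rail | about 0.02 rad | 0.2 rad |
| Bauble lean in the socket | about 0.125 rad | 0.2 rad |

- **Bauble lean:** this is the tightest margin. The lean comes from the stem's play in the wider socket.
- **Sample board and bystanders:** the board looked unmoved in the pictures, but I didn't measure it or the bystanders. No move hit anything unexpectedly.
- **Disagreements:** the pixel fits were mostly within 1 pixel, with a few points on the stand, the clip and the carrier off by up to 1.9. The gripper read 52 mm when closed on the 56 mm ball, but the grasp held.

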